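# Draw the last of the strip to the cut line and clamp it

## Task

The tail of the last sheet strip has already gone under the specimen cutter's housing, so it can only be drawn through from the front: press on the strip lightly with the fingertips, just hard enough to carry it along, and slide it out over the outfeed table until its leading edge lies on the line scribed across the table. Then push the hold-down lever on the cutter fully down, so that the strip is clamped with its edge on the line, and let go. Do not bruise the sheet by pressing hard, and leave the other things on the bench where they are.

Things in the scene. Friction and masses are not known exactly. Their poses are not given: they have to be found in the camera images.
- cutter: Specimen cutter fixed to the bench, base 150 x 340 mm; origin on the bench under the housing's outfeed face, mid-width. y = feed direction, z up. White housing y -150 to 0 mm, 110 mm wide, roof 95 mm above the bench; flat air cylinder on it, y -64 to -22, top 110 mm. Metal outfeed table y 0 to 170, 112 mm wide, top 40 mm above the bench, with a 3 mm high guide along each side.
- line (a point): Middle of the scribed line, on the table's surface, 120 mm from the housing's face. The line is dark, 1.2 mm wide, straight across table and both guides; one guide also has short tick marks, but this is the only line that crosses the whole table. Axes as the cutter's: the strip is to be drawn towards +y.
- strip: The stock: brown phenolic sheet 60 x 200 x 3 mm, 35 to 70 g, origin under its middle, leading edge at its y = +100 mm. It lies on the table between the guides, flush with them (under 1 mm of play), its tail in the housing, its edge 15 to 42 mm short of the line. Sheet and table are hard: pushing 1 mm too deep adds 10 N or more, so feel for it. Over 18 N from the fingers bruises it.
- edge (a point): Middle of the strip's leading edge, at its top (3 mm above the table). Axes as the strip's. A sprung shoe in the housing rests on the strip with about 5 N and holds it back: fingertips pressing with under about 7 N slip over it, 10 to 12 N carry it along; it stops when they stop.
- clamp (a joint): Hold-down lever on top of the housing: angle in rad above horizontal, 0 = fully down against its stop (strip clamped by a rubber pad in the housing), about 0.75 to 1.0 = raised as found. Stiff hinge that stays where it is left; about 4 N at the grip moves it.
- clamp_hinge (a point): Pivot of the hold-down lever, 108 mm above the bench, on the cutter's middle line, 205 mm behind the scribed line. Axes as the line's; the lever reaches from here towards -y, 115 mm long, and swings in the y-z plane.
- clamp_grip (a point): Middle of the top face of the lever's grey grip (22 mm wide, 45 mm long, 14 mm thick), 95 mm from the pivot along the lever and 7 mm above the lever's middle line. Axes turn with the lever.
- coupon_a: Lower one of two cut coupons of the same sheet, 60 x 120 x 3 mm, lying on the bench beyond the cutter: leave it. Origin under its middle.
- tray: Open sheet-steel tray 110 x 150 x 30 mm on the bench past the end of the outfeed table: leave it. Origin under its middle.
- screwdriver: Screwdriver, 170 mm long, on the bench on the robot's side of the cutter: leave it. Origin under its middle.
- caliper: Caliper, 200 mm long, flat on the bench beyond the cutter: leave it. Origin under its middle.
- beaker: Empty glass beaker, 70 mm across and 90 mm high: leave it. Origin under its middle.
- reagent: Jar with a blue cap, 60 mm across, 115 mm high: leave it. Origin under its middle.
- solvent: Amber bottle with a blue cap, 64 mm across, 160 mm high: leave it. Origin under its middle.
Mind the look-alikes: they are no part of the job. Leave any turquoise look-alike of the strip alone.

How it is judged:
By the outcome, as a careful person would: the job done as asked, in the order asked, and still so for the second after the job is handed in, with the robot touching nothing.
It also fails if it takes over 64 s, if anything falls off the work surface, if the arm or the gripper's body presses on something with over 40 N, if the wrist force passes 120 N, or if a joint passes its speed limit or range.

## Robot

A 7-joint arm with a two-finger parallel gripper is mounted at the origin on the work surface. World frame = base frame: x ahead of the robot, y to its left, z up, the work surface at z = 0. Lengths are in mm, angles in degrees, forces in N, time in s.
With the tool pointing down it reaches from about 400 to 900 mm from the base axis. Payload 5.5 kg.
Tool frame: the origin (TCP) lies between the finger pads; the fingertips stand 8 mm ahead of it and the grasp point (between the pads) lies 11 mm behind it; z points along the fingers, y is the line along which they close (so a half turn about z gives the same grasp; the last joint's range is limited). The gripper opens to 92 mm and grips with 3 to 60 N. Pads are 19 mm wide; open, the fingers measure 130 mm over their backs; the gripper's body (75 mm by 190 mm) begins 47 mm behind the grasp point.
Start: joints at [91.799, 28.699, -24.465, 88.831, 12.651, 65.22, -12.049], TCP at [149.36, -632.607, 198.529] pointing down, gripper open.
Joint ranges: [-164.97, 164.97], [-17.58, 116.51], [-87.97, 89.64], [11.32, 138.91], [-80.73, 260.73], [10.89, 115.49], [-147.41, 147.41]. Speed limits (degrees/s): [147.25, 147.25, 180, 180, 180, 180, 180].

## Interface

Orientations are given as a 3x3 rotation matrix whose columns are the frame's x, y, z axes.
In Python, from rig import bot, imaging, order gives the robot as it stands.
- The arm moves only by the shell command python3 -m crank 'ROWS' [FORCE]. ROWS is JSON, a list of rows, each an object of numbers: "jaw": the opening, from 0 (shut) to 1 (fully open); "tx", "ty", "tz": the shift along the tool's x, y, z in mm; "spin": the turn about the tool's z in degrees. In form: [{"jaw": .., "tx": .., "ty": .., "tz": .., "spin": ..}, ...]. A call has 1 to 20 rows; each row is the pose to reach, as a shift and turn from the pose commanded when the call began, along the tool's axes at that moment; what a row does not reach only later rows make up. A row lasts 1/8 s, in which the tool goes at most 62.5 mm and 10.7 degrees, less where a joint would pass 70% of its speed; a pose out of reach is approached as far as the arm can. A call with a gripper value outside its range is refused whole. The fingers move at their own pace and stop on an object; FORCE is the grip in N (left out, the last holds). Time passes only in rows, so rows that repeat a pose let the fingers close. It gives the time, the measured TCP pose, the force, the opening and the grip force at its end, in the units of the state.
- bot.read_state(): the state, without advancing time (a new reading comes with each control period).
- imaging.grab_frame(name): name is "scene" or "top" or "wrist"; returns a dict with "image" (480x640x3 uint8, blue, green, red), "depth" (480x640 float32, mm along the optical axis (not along the pixel's ray), 0 where there is no reading), "K" (3x3 intrinsics, pixels), "cam_to_world" (4x4, takes a point from camera to world coordinates); the wrist camera has in their place "tool_from_camera" (4x4, takes a point from camera to tool coordinates, whose origin is the TCP and whose axes are the flange's). Camera axes: x right, y down, z forward; pixel columns grow to the right and rows downward; lengths in mm; the calibration is good to about 2 mm. A picture is of the moment at which its call begins: read the wrist's pose just before it.
- order.close_job(): hands the job in; it is judged then, once.
The state is a dict: "time_s": time; "joints": joint angles; "dq": joint speeds; "tau": joint torques, N m; "tool_pos": TCP position; "tcp_rot": TCP orientation; "ft_force": force on the tool from outside, world axes, zero at the start; "wrist_torque": the same for the moment, N m; "grip_width": opening from 0.0 (shut) to 1.0 (fully open); "finger_force": force on a finger pad.
Only numpy, scipy, OpenCV 4.12 (cv2) and the standard library are available. Lean on these libraries where they do the work, as an engineer would, in place of code of your own. Each camera call takes 0.05 s, during which the arm holds its last target. There are 200 camera calls.

## Working session

There is one attempt and no reset: what is moved stays moved. The work goes in short steps, Python scripts to look and compute and a shell command to move; the robot and the scene stay as the last step left them, time stands still between calls to the robot, and variables do not carry over. Pictures are saved under pics/ and viewed, at most 10 in all, crops included, and the job is handed in when it is done.

```bash
mkdir -p pics; cat > h.py <<'E'
import numpy as np, cv2
from rig import bot, imaging, order
np.set_printoptions(precision=2, suppress=True)
def grab(n):
    s=bot.read_state(); f=imaging.grab_frame(n)
    if 'cam_to_world' in f: M=np.array(f['cam_to_world'])
    else:
        T=np.eye(4);T[:3,:3]=s['tcp_rot'];T[:3,3]=s['tool_pos'];M=T@np.array(f['tool_from_camera'])
    return f,M,s
def ray(f,M,uv,z):
    uv=np.atleast_2d(np.asarray(uv,float)); K=np.array(f['K'])
    d=np.c_[(uv-[K[0,2],K[1,2]])/[K[0,0],K[1,1]],np.ones(len(uv))]@M[:3,:3].T
    return M[:3,3]+d*((z-M[2,3])/d[:,2])[:,None]
def proj(f,M,P):
    P=np.atleast_2d(P); c=(P-M[:3,3])@M[:3,:3]; q=c@np.array(f['K']).T
    return q[:,:2]/q[:,2:]
E
python3 - <<'E'
from h import *
for n in('top','scene'):
    f,M,s=grab(n); cv2.imwrite(f'pics/{n}1.png',f['image']); print(M[:3,3],M[:3,2])
    np.savez(f'{n}1.npz',image=f['image'],depth=f['depth'],K=f['K'],M=M)
print(s['tool_pos'],np.array(s['tcp_rot']),s['ft_force'],s['grip_width'],s['time_s'])
E
```

```text
[ 452.3    21.8  1446.35] [ 0.09 -0.   -1.  ]
[1202.2  -871.96  915.98] [-0.46  0.65 -0.61]
[ 149.14 -631.89  197.49] [[ 0.97  0.23 -0.  ]
 [ 0.23 -0.97  0.  ]
 [ 0.   -0.   -1.  ]] [-0.13 -0.29  0.05] 1.0008127122671162 0.05
```

View pics/top1.png

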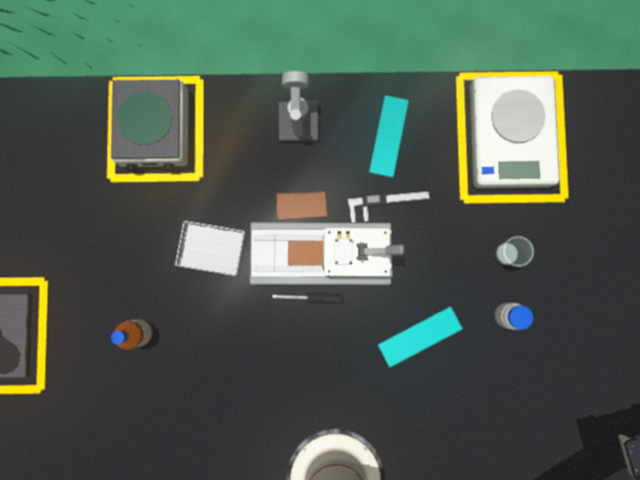

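View pics/scene1.png

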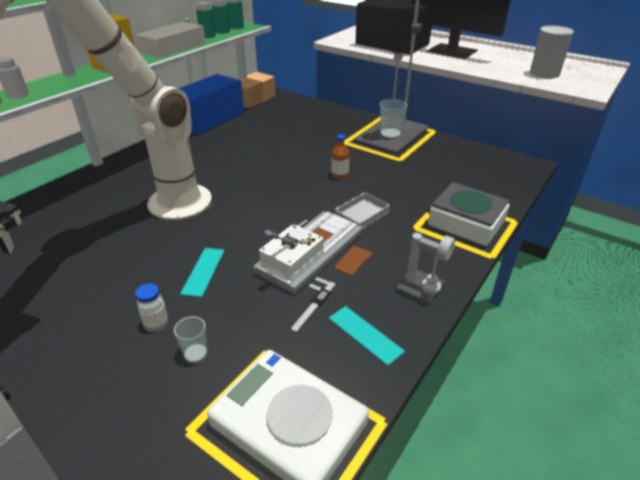

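The top view shows the cutter at px (250–390, 222–283), with the table to the left (world +y), brown strip at (289–323, 241–265), and the lever's grip at about (396, 250). The beaker and jar are to the right, and the turquoise decoys lie clear.

```bash
python3 - <<'E'
from h import *
d=dict(np.load('top1.npz')); M=d['M']; im=d['image']; dep=d['depth']; f=d
hsv=cv2.cvtColor(im,cv2.COLOR_BGR2HSV)
m=((hsv[...,0]<15)&(hsv[...,1]>100)&(hsv[...,2]>60)).astype(np.uint8)
c,_=cv2.findContours(m,0,2)
for k in c:
    if cv2.contourArea(k)>150:
        r=cv2.minAreaRect(k); b=cv2.boxPoints(r); print('brown',b.mean(0),'\n',ray(f,M,b,43)[:,:2])
g=((hsv[...,1]<60)&(hsv[...,2]>85)).astype(np.uint8); g[:215]=0;g[290:]=0;g[:,:246]=0;g[:,:][:,396:]=0
c,_=cv2.findContours(g,0,2);k=max(c,key=cv2.contourArea);b=cv2.boxPoints(cv2.minAreaRect(k));print('base',b,'\n',ray(f,M,b,15)[:,:2])
w=((hsv[...,1]<40)&(hsv[...,2]>190)).astype(np.uint8); 
cv2.imwrite('pics/topc.png',cv2.resize(im[210:295,235:415],None,fx=4.4,fy=4.4,interpolation=2))
E
```

```text
brown [128. 335.] 
 [[380.97 517.94]
 [380.2  451.65]
 [314.73 450.61]
 [315.51 516.63]]
brown [305.5 253. ] 
 [[563.79 102.34]
 [562.86  23.24]
 [510.15  23.85]
 [511.07 102.68]]
brown [301.05 204.52] 
 [[682.34 133.3 ]
 [686.96  14.6 ]
 [625.89  12.31]
 [621.32 130.55]]
base [[246. 285.]
 [246. 215.]
 [395. 215.]
 [395. 285.]] 
 [[ 462.48  209.05]
 [ 633.72  209.06]
 [ 629.46 -156.7 ]
 [ 458.24 -152.83]]
```

View pics/topc.png

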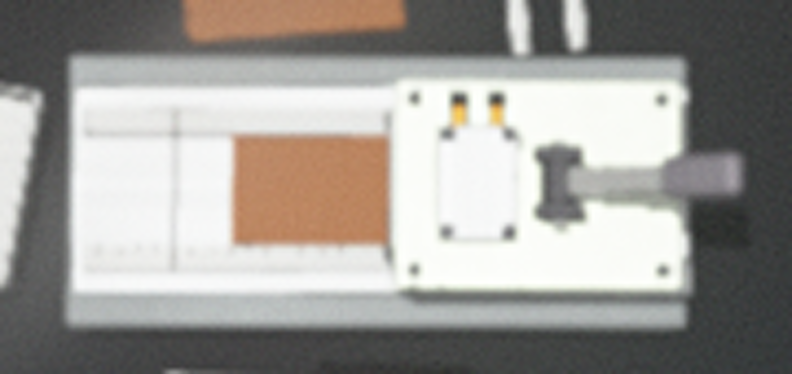

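The crop shows the scribed line at u≈175 and the strip edge at u≈233, about 31 mm short. The lever grip is at u≈740. I'll swing over the table for a close look.

```bash
python3 -m crank '[{"jaw":1,"tz":-60},{"jaw":1,"tz":-72},{"jaw":0,"tx":540,"ty":-583,"tz":-72,"spin":-76},{"jaw":0,"tx":540,"ty":-583,"tz":-72,"spin":-76},{"jaw":0,"tx":540,"ty":-583,"tz":-72,"spin":-76},{"jaw":0,"tx":540,"ty":-583,"tz":-72,"spin":-76},{"jaw":0,"tx":540,"ty":-583,"tz":-72,"spin":-76},{"jaw":0,"tx":540,"ty":-583,"tz":-72,"spin":-76},{"jaw":0,"tx":540,"ty":-583,"tz":-72,"spin":-76},{"jaw":0,"tx":540,"ty":-583,"tz":-72,"spin":-76},{"jaw":0,"tx":540,"ty":-583,"tz":-72,"spin":-76},{"jaw":0,"tx":540,"ty":-583,"tz":-72,"spin":-76},{"jaw":0,"tx":540,"ty":-583,"tz":-72,"spin":-76},{"jaw":0,"tx":540,"ty":-583,"tz":-72,"spin":-76},{"jaw":0,"tx":540,"ty":-583,"tz":-72,"spin":-76},{"jaw":0,"tx":540,"ty":-583,"tz":-72,"spin":-76},{"jaw":0,"tx":540,"ty":-583,"tz":-72,"spin":-76},{"jaw":0,"tx":540,"ty":-583,"tz":-72,"spin":-76},{"jaw":0,"tx":540,"ty":-583,"tz":-72,"spin":-76},{"jaw":0,"tx":540,"ty":-583,"tz":-72,"spin":-76}]' 20; python3 - <<'E'
from h import *
f,M,s=grab('wrist'); cv2.imwrite('pics/w1.png',f['image'])
np.savez('w1.npz',image=f['image'],depth=f['depth'],K=f['K'],M=M)
print(s['tool_pos'],np.array(s['tcp_rot']),s['joints'],s['ft_force'],M[:3,3],M[:3,2])
E
```

```text
[ 149.12 -631.96  197.57] [[ 0.97  0.23 -0.  ]
 [ 0.23 -0.97  0.  ]
 [ 0.   -0.   -1.  ]] [ 91.8   28.75 -24.45  88.88  12.65  65.22 -12.05] [ 0.58 -0.1   0.49] [ 215.13 -616.4   383.23] [-0.25 -0.06 -0.97]validation failed for argument at $[0]...
```

View pics/w1.png

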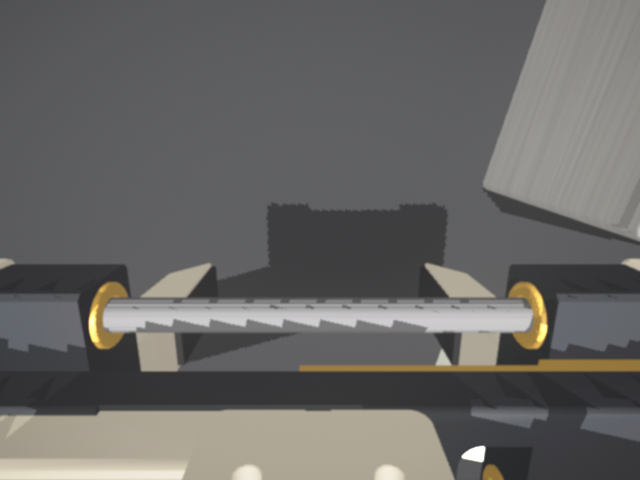

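The wrist view shows only bench and the open fingers. The move was refused because every row needs all fields.

```bash
python3 -m crank '[{"jaw":1,"tx":0,"ty":0,"tz":-60,"spin":0},{"jaw":1,"tx":0,"ty":0,"tz":-72,"spin":0},{"jaw":0,"tx":540,"ty":-583,"tz":-72,"spin":-76},{"jaw":0,"tx":540,"ty":-583,"tz":-72,"spin":-76},{"jaw":0,"tx":540,"ty":-583,"tz":-72,"spin":-76},{"jaw":0,"tx":540,"ty":-583,"tz":-72,"spin":-76},{"jaw":0,"tx":540,"ty":-583,"tz":-72,"spin":-76},{"jaw":0,"tx":540,"ty":-583,"tz":-72,"spin":-76},{"jaw":0,"tx":540,"ty":-583,"tz":-72,"spin":-76},{"jaw":0,"tx":540,"ty":-583,"tz":-72,"spin":-76},{"jaw":0,"tx":540,"ty":-583,"tz":-72,"spin":-76},{"jaw":0,"tx":540,"ty":-583,"tz":-72,"spin":-76},{"jaw":0,"tx":540,"ty":-583,"tz":-72,"spin":-76},{"jaw":0,"tx":540,"ty":-583,"tz":-72,"spin":-76},{"jaw":0,"tx":540,"ty":-583,"tz":-72,"spin":-76},{"jaw":0,"tx":540,"ty":-583,"tz":-72,"spin":-76},{"jaw":0,"tx":540,"ty":-583,"tz":-72,"spin":-76},{"jaw":0,"tx":540,"ty":-583,"tz":-72,"spin":-76},{"jaw":0,"tx":540,"ty":-583,"tz":-72,"spin":-76},{"jaw":0,"tx":540,"ty":-583,"tz":-72,"spin":-76}]' 20; python3 - <<'E'
from h import *
f,M,s=grab('wrist'); cv2.imwrite('pics/w2.png',f['image'])
np.savez('w2.npz',image=f['image'],depth=f['depth'],K=f['K'],M=M)
print(s['tool_pos'],np.array(s['tcp_rot']),s['joints'],s['ft_force'],M[:3,3],M[:3,2])
E
```

```text
time_s: 2.65
tool_pos: [540.9, 57.8, 270.7]
tcp_rot: [[0.014, 1.0, 0.0], [1.0, -0.014, -0.001], [-0.001, 0.0, -1.0]]
ft_force: [-0.2, 0.4, -0.8]
grip_width: 0.003
finger_force: 0.0
[540.93  57.77 270.66] [[ 0.01  1.    0.  ]
 [ 1.   -0.01 -0.  ]
 [-0.    0.   -1.  ]] [ 38.93  21.86 -60.61  98.48  20.04  71.49 -27.24] [-0.16  0.44 -0.76] [541.78 126.   456.29] [-0.   -0.25 -0.97]
```

View pics/w2.png

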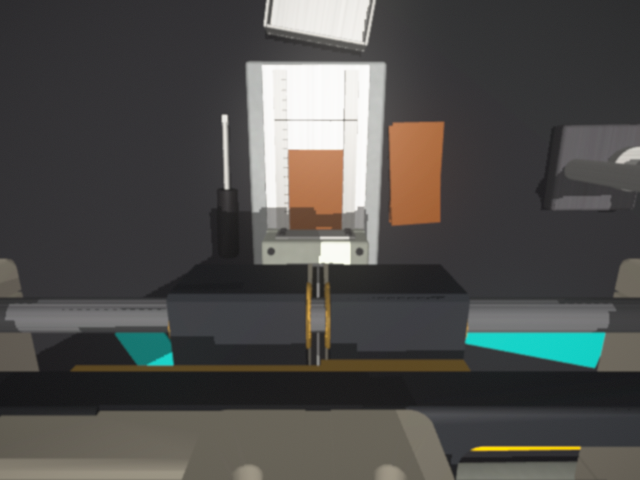

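The wrist view shows the scribed line at row ≈120 (cols 275–357), the strip's edge at row ≈150 (cols 289–343) and the housing front edge at row ≈240. Next I measure these at sub-pixel level.

```bash
cat >> h.py <<'E'
def meas(f,M,r0=None):
    # line: dark row minimum; edge: bright->brown step; both fitted over columns located by projecting
    im=f['image'].astype(float); g=cv2.cvtColor(f['image'],cv2.COLOR_BGR2GRAY).astype(float)
    hsv=cv2.cvtColor(f['image'],cv2.COLOR_BGR2HSV)
    b=((hsv[...,0]<15)&(hsv[...,1]>100)&(hsv[...,2]>60)).astype(np.uint8)
    c,_=cv2.findContours(b,0,2)
    t=proj(f,M,[[540,95,43]])[0]
    k=min([k for k in c if cv2.contourArea(k)>300],key=lambda k:abs(k[:,0,0].mean()-t[0]))
    x0,y0,w,h=cv2.boundingRect(k)
    sat=hsv[...,1].astype(float)
    E=[];L=[]
    for u in range(x0+4,x0+w-4):
        col=sat[y0-8:y0+9,u]; lo,hi=col[:4].mean(),col[-4:].mean(); th=(lo+hi)/2
        i=np.argmax(col>th); E.append((u,y0-8+i-1+(th-col[i-1])/(col[i]-col[i-1])))
    return (x0,y0,w,h),np.array(E),g
E
python3 - <<'E'
from h import *
d=dict(np.load('w2.npz'));M=d['M']
bx,E,g=meas(d,M);print(bx)
p=np.polyfit(E[:,0],E[:,1],1)
Ew=ray(d,M,E,43);print('edge',Ew[[0,-1]],np.polyfit(Ew[:,0],Ew[:,1],1),np.polyval(np.polyfit(Ew[:,0],Ew[:,1],1),540))
L=[]
for u in range(bx[0],bx[0]+bx[2]):
    c=g[110:131,u]; w=np.clip(np.median(c)-8-c,0,None); L.append((u,110+(w*np.arange(21)).sum()/w.sum()))
Lw=ray(d,M,L,40);q=np.polyfit(Lw[:,0],Lw[:,1],1);print('line',q,np.polyval(q,540))
x=Ew[[0,-1]][:,0];print('mid strip x',x)
dep=d['depth'];print(dep[170:172,315],dep[135,315], dep[250,315])
# strip sides at rows
hsv=cv2.cvtColor(d['image'],cv2.COLOR_BGR2HSV)
for r in (160,185,220):
    u=np.where((hsv[r,280:355,0]<15)&(hsv[r,280:355,1]>100))[0]+280; print(r,ray(d,M,[[u[0]-.5,r],[u[-1]+.5,r]],43)[:,:2])
E
```

```text
(289, 151, 54, 79)
edge [[515.05 107.98  43.  ]
 [563.92 107.21  43.  ]] [ -0.02 115.88] 107.55309390603233
line [ -0.02 148.12] 138.76729405824915
mid strip x [515.05 563.92]
[410.67 409.8 ] 403.4229 379.56924
160 [[509.78  96.78]
 [567.74  95.96]]
185 [[508.85  69.39]
 [567.8   68.55]]
220 [[509.76  29.39]
 [566.74  28.57]]
```

```bash
python3 -m crank '[{"jaw":0,"tx":8,"ty":-2,"tz":60,"spin":0},{"jaw":0,"tx":8,"ty":-2,"tz":120,"spin":0},{"jaw":0,"tx":8,"ty":-2,"tz":170,"spin":0},{"jaw":0,"tx":8,"ty":-2,"tz":195,"spin":0},{"jaw":0,"tx":8,"ty":-2,"tz":207,"spin":0},{"jaw":0,"tx":8,"ty":-2,"tz":213,"spin":0},{"jaw":0,"tx":8,"ty":-2,"tz":215,"spin":0},{"jaw":0,"tx":8,"ty":-2,"tz":215,"spin":0},{"jaw":0,"tx":8,"ty":-2,"tz":215,"spin":0}]'
```

```text
time_s: 3.82
tool_pos: [539.7, 66.9, 56.3]
tcp_rot: [[0.013, 1.0, 0.001], [1.0, -0.013, -0.0], [-0.0, 0.001, -1.0]]
ft_force: [0.6, 0.1, 0.5]
grip_width: 0.006
finger_force: 0.0
```

```bash
python3 -m crank '[{"jaw":0,"tx":0,"ty":0,"tz":1.5,"spin":0},{"jaw":0,"tx":0,"ty":0,"tz":3,"spin":0},{"jaw":0,"tx":0,"ty":0,"tz":3,"spin":0}]'
```

```text
time_s: 4.2
tool_pos: [538.9, 66.8, 52.4]
tcp_rot: [[0.013, 1.0, -0.0], [1.0, -0.013, -0.0], [-0.0, -0.0, -1.0]]
ft_force: [-0.6, -0.2, -0.1]
grip_width: 0.003
finger_force: 0.0
```

```bash
python3 -m crank '[{"jaw":0,"tx":0,"ty":0,"tz":0.5,"spin":0},{"jaw":0,"tx":0,"ty":0,"tz":0.5,"spin":0}]'
```

```text
time_s: 4.45
tool_pos: [539.0, 66.9, 52.0]
tcp_rot: [[0.012, 1.0, -0.0], [1.0, -0.012, -0.0], [-0.0, -0.0, -1.0]]
ft_force: [-0.6, 0.5, 0.1]
grip_width: 0.008
finger_force: 0.0
```

```bash
python3 -m crank '[{"jaw":0,"tx":0,"ty":0,"tz":0.5,"spin":0},{"jaw":0,"tx":0,"ty":0,"tz":0.5,"spin":0}]'
```

```text
time_s: 4.7
tool_pos: [539.0, 66.9, 51.5]
tcp_rot: [[0.012, 1.0, -0.0], [1.0, -0.012, 0.0], [0.0, -0.0, -1.0]]
ft_force: [-0.2, -0.5, -0.0]
grip_width: 0.005
finger_force: 0.0
```

```bash
python3 -m crank '[{"jaw":0,"tx":0,"ty":0,"tz":0.4,"spin":0},{"jaw":0,"tx":0,"ty":0,"tz":0.4,"spin":0}]'|sed -n '2p;4p'
```

```text
tool_pos: [539.1, 66.9, 51.1]
ft_force: [0.0, 0.9, -0.6]
```

```bash
python3 -m crank '[{"jaw":0,"tx":0,"ty":0,"tz":0.4,"spin":0},{"jaw":0,"tx":0,"ty":0,"tz":0.4,"spin":0}]'|sed -n '2p;4p'
```

```text
tool_pos: [539.0, 66.9, 50.7]
ft_force: [0.1, 0.2, -0.1]
```

```bash
python3 -m crank '[{"jaw":0,"tx":0,"ty":0,"tz":0.3,"spin":0},{"jaw":0,"tx":0,"ty":0,"tz":0.3,"spin":0}]'|sed -n '2p;4p'
```

```text
tool_pos: [539.1, 66.9, 50.4]
ft_force: [-0.1, -0.9, 0.2]
```

```bash
python3 -m crank '[{"jaw":0,"tx":0,"ty":0,"tz":0.4,"spin":0},{"jaw":0,"tx":0,"ty":0,"tz":0.4,"spin":0}]'|sed -n '2p;4p'
```

```text
tool_pos: [539.0, 66.9, 50.0]
ft_force: [0.2, -0.3, 0.3]
```

```bash
python3 -m crank '[{"jaw":0,"tx":0,"ty":0,"tz":0.3,"spin":0},{"jaw":0,"tx":0,"ty":0,"tz":0.3,"spin":0}]'|sed -n '2p;4p'
```

```text
tool_pos: [539.0, 66.9, 49.7]
ft_force: [-0.0, 0.2, 0.7]
```

```bash
python3 -m crank '[{"jaw":0,"tx":0,"ty":0,"tz":0.3,"spin":0},{"jaw":0,"tx":0,"ty":0,"tz":0.3,"spin":0}]'|sed -n '2p;4p'
```

```text
tool_pos: [539.1, 66.9, 49.4]
ft_force: [-0.6, 0.3, 1.8]
```

```bash
python3 -m crank '[{"jaw":0,"tx":0,"ty":0,"tz":0.3,"spin":0},{"jaw":0,"tx":0,"ty":0,"tz":0.3,"spin":0}]'|sed -n '2p;4p'
```

```text
tool_pos: [539.1, 66.9, 49.1]
ft_force: [0.1, -0.9, -0.3]
```

```bash
python3 -m crank '[{"jaw":0,"tx":0,"ty":0,"tz":0.3,"spin":0},{"jaw":0,"tx":0,"ty":0,"tz":0.3,"spin":0}]'|sed -n '2p;4p'
```

```text
tool_pos: [539.0, 66.9, 48.8]
ft_force: [0.1, 0.5, 0.4]
```

```bash
python3 -m crank '[{"jaw":0,"tx":0,"ty":0,"tz":0.3,"spin":0},{"jaw":0,"tx":0,"ty":0,"tz":0.3,"spin":0}]'|sed -n '2p;4p'
```

```text
tool_pos: [539.1, 66.9, 48.5]
ft_force: [0.2, -0.3, -0.1]
```

```bash
python3 -m crank '[{"jaw":0,"tx":0,"ty":0,"tz":0.3,"spin":0},{"jaw":0,"tx":0,"ty":0,"tz":0.3,"spin":0}]'|sed -n '2p;4p'
```

```text
tool_pos: [539.1, 66.9, 48.2]
ft_force: [-0.5, 0.8, 0.2]
```

```bash
python3 -m crank '[{"jaw":0,"tx":0,"ty":0,"tz":0.3,"spin":0},{"jaw":0,"tx":0,"ty":0,"tz":0.3,"spin":0}]'|sed -n '2p;4p'; python3 - <<'E'
from h import *
f,M,s=grab('wrist'); cv2.imwrite('pics/w3.png',f['image'])
print(s['tool_pos'],s['ft_force'],s['joints'])
E
```

```text
tool_pos: [539.0, 66.9, 47.9]
ft_force: [-0.2, 0.1, 0.1]
[539.05  66.87  47.91] [-0.2   0.13  0.06] [ 27.6   36.97 -48.66 110.22  36.4   49.55 -40.93]
```

View pics/w3.png

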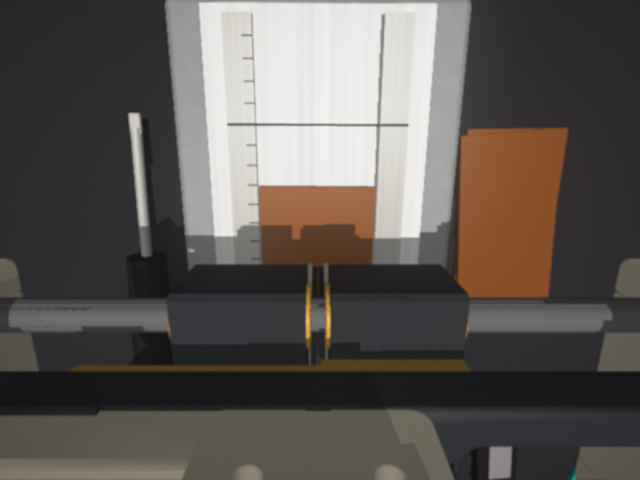

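The wrist view shows the line at row 125, the edge at row 186, and the fingertips hidden behind their carriers. There's no contact yet, so I keep creeping down.

```bash
python3 -m crank '[{"jaw":0,"tx":0,"ty":0,"tz":0.4,"spin":0},{"jaw":0,"tx":0,"ty":0,"tz":0.4,"spin":0}]'|sed -n '2p;4p'
```

```text
tool_pos: [539.0, 66.9, 47.5]
ft_force: [0.3, -0.8, 0.5]
```

```bash
python3 -m crank '[{"jaw":0,"tx":0,"ty":0,"tz":0.3,"spin":0},{"jaw":0,"tx":0,"ty":0,"tz":0.3,"spin":0}]'|sed -n '2p;4p'
```

```text
tool_pos: [539.1, 66.9, 47.2]
ft_force: [0.7, -0.4, 0.2]
```

```bash
python3 -m crank '[{"jaw":0,"tx":0,"ty":0,"tz":0.3,"spin":0},{"jaw":0,"tx":0,"ty":0,"tz":0.3,"spin":0}]'|sed -n '2p;4p'
```

```text
tool_pos: [539.0, 66.9, 46.9]
ft_force: [0.0, 0.2, 0.5]
```

```bash
python3 - <<'E'
from h import *
f,M,s=grab('wrist');K=f['K'];d=f['depth']
def z(u,v):
    D=np.median(d[v-2:v+3,u-2:u+3]); c=np.array([(u-K[0][2])/K[0][0]*D,(v-K[1][2])/K[1][1]*D,D,1]); return (M@c)[:3]
for p in [(315,210),(315,250),(315,150),(500,200),(90,150),(180,100)]: print(p,z(*p))
print(s['ft_force'],s['wrist_torque'],s['tau'],s['tool_pos'])
E
```

```text
(315, 210) [538.04  95.83  42.52]
(315, 250) [537.73  73.94  42.32]
(315, 150) [538.46 126.25  39.47]
(500, 200) [651.95  93.1    5.65]
(90, 150) [400.35 126.16  -0.51]
(180, 100) [470.4  151.62  33.46]
[0.02 0.19 0.51] [-0.05 -0.11  0.02] [ -0.   -48.27 -12.97 -19.28  -0.05  -0.03  -0.  ] [539.04  66.87  46.91]
```

```bash
python3 -m crank '[{"jaw":0,"tx":0,"ty":0,"tz":0.3,"spin":0},{"jaw":0,"tx":0,"ty":0,"tz":0.3,"spin":0}]'|sed -n '2p;4p'
```

```text
tool_pos: [539.1, 66.9, 46.6]
ft_force: [-0.0, 0.2, -0.1]
```

```bash
python3 -m crank '[{"jaw":0,"tx":0,"ty":0,"tz":0.4,"spin":0},{"jaw":0,"tx":0,"ty":0,"tz":0.4,"spin":0}]'|sed -n '2p;4p'
```

```text
tool_pos: [539.0, 66.9, 46.2]
ft_force: [-0.0, -0.1, 0.1]
```

```bash
python3 -m crank '[{"jaw":0,"tx":0,"ty":0,"tz":0.3,"spin":0},{"jaw":0,"tx":0,"ty":0,"tz":0.3,"spin":0}]'|sed -n '2p;4p'
```

```text
tool_pos: [539.1, 66.9, 45.9]
ft_force: [0.2, 1.1, -0.4]
```

```bash
python3 -m crank '[{"jaw":0,"tx":0,"ty":0,"tz":0.3,"spin":0},{"jaw":0,"tx":0,"ty":0,"tz":0.3,"spin":0}]'|sed -n '2p;4p'
```

```text
tool_pos: [539.0, 66.9, 45.6]
ft_force: [-0.1, -0.4, 0.6]
```

```bash
python3 -m crank '[{"jaw":0,"tx":0,"ty":0,"tz":0.3,"spin":0},{"jaw":0,"tx":0,"ty":0,"tz":0.3,"spin":0}]'|sed -n '2p;4p'
```

```text
tool_pos: [539.0, 66.9, 45.3]
ft_force: [-0.1, -0.3, 0.7]
```

```bash
python3 -m crank '[{"jaw":0,"tx":0,"ty":0,"tz":0.4,"spin":0},{"jaw":0,"tx":0,"ty":0,"tz":0.4,"spin":0}]'|sed -n '2p;4p'
```

```text
tool_pos: [539.1, 66.9, 44.9]
ft_force: [-0.3, -0.5, 0.0]
```

```bash
python3 -m crank '[{"jaw":0,"tx":0,"ty":0,"tz":0.4,"spin":0},{"jaw":0,"tx":0,"ty":0,"tz":0.4,"spin":0}]'|sed -n '2p;4p'
```

```text
tool_pos: [539.0, 66.9, 44.5]
ft_force: [0.4, -0.0, -1.5]
```

```bash
python3 -m crank '[{"jaw":0,"tx":0,"ty":0,"tz":0.4,"spin":0},{"jaw":0,"tx":0,"ty":0,"tz":0.4,"spin":0}]'|sed -n '2p;4p'; python3 - <<'E'
from h import *
f,M,s=grab('scene'); t=proj(f,M,[[540,70,60]])[0].astype(int)
i=f['image'][t[1]-60:t[1]+60,t[0]-75:t[0]+75]; cv2.imwrite('pics/s2.png',cv2.resize(i,None,fx=5,fy=5,interpolation=2))
print(t,proj(f,M,[s['tool_pos'],np.array(s['tool_pos'])-[0,0,8]])-t+[75,60],proj(f,M,[[538,66.9,43]])-t+[75,60])
E
```

```text
tool_pos: [539.0, 66.8, 44.1]
ft_force: [-0.6, 0.5, 0.3]
[318 230] [[74.5  65.49]
 [74.5  67.62]] [[74.23 65.66]]
```

View pics/s2.png

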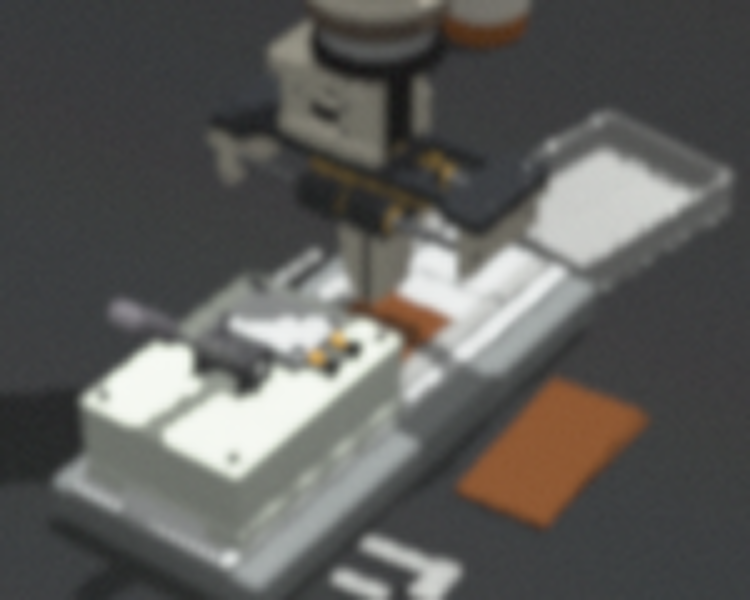

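The crop shows the fingers coming down behind the housing roof, around (375, 300), with the tip itself hidden. There is still no force, so I continue with the steps chained behind a contact check.

```bash
ok(){ python3 -c "
from rig import bot;s=bot.read_state();print(round(s['tool_pos'][2],2),round(s['ft_force'][2],1));raise SystemExit(s['ft_force'][2]>2.2)"; }
python3 -m crank '[{"jaw":0,"tx":0,"ty":0,"tz":0.4,"spin":0},{"jaw":0,"tx":0,"ty":0,"tz":0.4,"spin":0}]'>/dev/null; ok &&
python3 -m crank '[{"jaw":0,"tx":0,"ty":0,"tz":0.4,"spin":0},{"jaw":0,"tx":0,"ty":0,"tz":0.4,"spin":0}]'>/dev/null; ok &&
python3 -m crank '[{"jaw":0,"tx":0,"ty":0,"tz":0.4,"spin":0},{"jaw":0,"tx":0,"ty":0,"tz":0.4,"spin":0}]'>/dev/null; ok &&
python3 -m crank '[{"jaw":0,"tx":0,"ty":0,"tz":0.4,"spin":0},{"jaw":0,"tx":0,"ty":0,"tz":0.4,"spin":0}]'>/dev/null; ok &&
python3 -m crank '[{"jaw":0,"tx":0,"ty":0,"tz":0.4,"spin":0},{"jaw":0,"tx":0,"ty":0,"tz":0.4,"spin":0}]'>/dev/null; ok
```

```text
43.71 -0.1
43.71 -0.1
43.71 -0.1
43.71 -0.1
43.71 -0.1False
False
False
False
False
```

```bash
cat > ok.py <<'E'
from rig import bot;s=bot.read_state();print(round(s['tool_pos'][2],2),round(s['ft_force'][2],1));raise SystemExit(int(s['ft_force'][2]>2.2))
E
python3 -m crank '[{"jaw":0,"tx":0,"ty":0,"tz":0.4,"spin":0},{"jaw":0,"tx":0,"ty":0,"tz":0.4,"spin":0}]'>/dev/null&& python3 ok.py &&
python3 -m crank '[{"jaw":0,"tx":0,"ty":0,"tz":0.4,"spin":0},{"jaw":0,"tx":0,"ty":0,"tz":0.4,"spin":0}]'>/dev/null&& python3 ok.py &&
python3 -m crank '[{"jaw":0,"tx":0,"ty":0,"tz":0.4,"spin":0},{"jaw":0,"tx":0,"ty":0,"tz":0.4,"spin":0}]'>/dev/null&& python3 ok.py &&
python3 -m crank '[{"jaw":0,"tx":0,"ty":0,"tz":0.4,"spin":0},{"jaw":0,"tx":0,"ty":0,"tz":0.4,"spin":0}]'>/dev/null&& python3 ok.py &&
python3 -m crank '[{"jaw":0,"tx":0,"ty":0,"tz":0.4,"spin":0},{"jaw":0,"tx":0,"ty":0,"tz":0.4,"spin":0}]'>/dev/null&& python3 ok.py &&
python3 -m crank '[{"jaw":0,"tx":0,"ty":0,"tz":0.4,"spin":0},{"jaw":0,"tx":0,"ty":0,"tz":0.4,"spin":0}]'>/dev/null&& python3 ok.py
```

```text
43.29 0.3
42.9 -0.1
42.51 -0.3
42.09 0.0
41.71 -0.0
41.29 0.6
```

```bash
python3 - <<'E'
from h import *
f,M,s=grab('scene');d=f['depth'];K=np.array(f['K'])
v,u=np.mgrid[0:480,0:640]
P=np.stack([(u-K[0,2])/K[0,0]*d,(v-K[1,2])/K[1,1]*d,d],-1)@M[:3,:3].T+M[:3,3]
c=(d>0)&(abs(P[...,0]-541)<25)&(abs(P[...,1]-62)<22)&(P[...,2]<260)
for zz in range(30,180,8):
    k=c&(abs(P[...,2]-zz)<4)
    if k.sum(): print(zz,k.sum(),P[k].mean(0),P[k].min(0),P[k].max(0))
print(s['tool_pos'],s['finger_force'],s['tau'],s['wrist_torque'],s['time_s'])
t=proj(f,M,[[540,67,100]])[0].astype(int); print(t)
i=f['image'][t[1]-40:t[1]+40,t[0]-50:t[0]+50]; cv2.imwrite('pics/s3.png',cv2.resize(i,None,fx=7,fy=7,interpolation=2))
E
```

```text
38 35 [542.64  77.59  39.75] [516.93  62.19  36.82] [565.44  83.88  41.79]
46 13 [548.45  75.17  42.93] [528.94  63.13  42.  ] [563.42  83.92  43.83]
70 7 [540.96  56.47  71.62] [534.57  55.35  69.16] [548.56  57.31  73.22]
78 20 [542.74  57.26  79.18] [524.38  52.46  74.04] [556.64  71.66  81.97]
86 25 [546.83  58.32  86.5 ] [525.67  51.2   82.65] [559.48  76.85  89.75]
94 32 [544.31  58.86  93.55] [520.85  50.47  90.25] [559.41  78.49  97.45]
102 31 [546.54  58.88 102.06] [524.75  52.26  98.04] [559.47  78.49 105.85]
110 35 [544.52  58.55 109.66] [523.47  54.5  106.04] [561.97  76.64 113.71]
118 13 [550.49  56.51 117.14] [525.22  51.37 114.3 ] [562.72  64.32 121.24]
126 1 [560.28  54.06 123.85] [560.28  54.06 123.85] [560.28  54.06 123.85]
158 51 [543.41  51.28 157.51] [516.28  40.08 154.32] [565.88  82.41 161.35]
166 27 [547.09  52.01 166.16] [520.02  40.32 162.14] [564.78  83.88 170.  ]
174 65 [551.36  54.73 174.64] [516.12  40.06 170.09] [565.66  82.8  177.88]
[539.04  66.86  41.29] 0.0 [ -0.   -48.56 -12.99 -19.01  -0.05  -0.03  -0.  ] [-0.05 -0.11  0.  ] 12.1
[317 220]
```

View pics/s3.png

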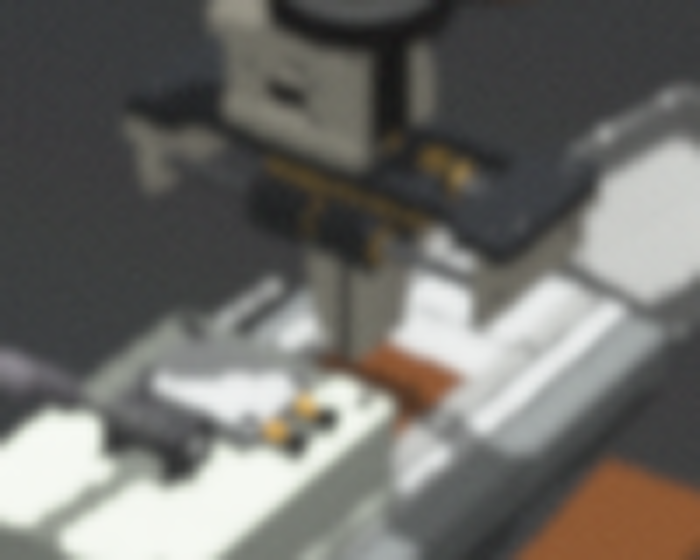

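This crop shows the fingers ending at row ≈355, well above the strip, with brown visible beneath them. The depth cloud puts the tips at z ≈ 69, about 28 mm behind the stated place. So there is roughly 25 mm still to go, and I'll feel for contact with guarded steps.

```bash

python3 -m crank '[{"jaw":0,"tx":0,"ty":0,"tz":4,"spin":0},{"jaw":0,"tx":0,"ty":0,"tz":5,"spin":0}]'>/dev/null&& python3 ok.py &&
python3 -m crank '[{"jaw":0,"tx":0,"ty":0,"tz":4,"spin":0},{"jaw":0,"tx":0,"ty":0,"tz":5,"spin":0},{"jaw":0,"tx":0,"ty":0,"tz":5,"spin":0}]'>/dev/null&& python3 ok.py
python3 - <<'E'
from h import *
f,M,s=grab('scene');d=f['depth'];K=np.array(f['K'])
v,u=np.mgrid[0:480,0:640]
P=np.stack([(u-K[0,2])/K[0,0]*d,(v-K[1,2])/K[1,1]*d,d],-1)@M[:3,:3].T+M[:3,3]
c=(d>0)&(abs(P[...,0]-541)<25)&(abs(P[...,1]-60)<8)
for zz in range(32,140,6):
    k=c&(abs(P[...,2]-zz)<3)
    if k.sum(): print(zz,k.sum(),P[k].mean(0))
f,M,s=grab('wrist');d=f['depth'];K=np.array(f['K'])
P=np.stack([(u-K[0,2])/K[0,0]*d,(v-K[1,2])/K[1,1]*d,d],-1)@M[:3,:3].T+M[:3,3]
print('strip',P[240,315],'table',P[150,315],'bench',P[150,60],'carrier',P[330,250],P[290,250])
E
```

```text
35.94 0.8
31.18 -0.6
38 2 [564.66  61.34  38.25]
44 4 [561.58  64.44  42.42]
56 2 [540.02  57.75  57.57]
62 7 [538.11  57.53  62.42]
68 14 [541.44  56.86  68.19]
74 18 [545.2   57.79  74.26]
80 20 [544.53  57.48  80.18]
86 22 [542.88  58.12  85.32]
92 23 [544.01  57.67  92.5 ]
98 17 [544.12  56.2   98.18]
104 19 [547.4   57.47 103.87]
110 4 [550.89  57.45 108.45]
116 1 [560.17  54.3  113.18]
strip [538.01  84.25  42.76] table [538.59 127.02  39.62] bench [392.79 127.02  -0.18] carrier [525.62  96.23 148.75] [525.53 103.7  145.76]
```

```bash

python3 -m crank '[{"jaw":0,"tx":0,"ty":0,"tz":2,"spin":0},{"jaw":0,"tx":0,"ty":0,"tz":2,"spin":0}]'>/dev/null&& python3 ok.py &&
python3 -m crank '[{"jaw":0,"tx":0,"ty":0,"tz":1,"spin":0},{"jaw":0,"tx":0,"ty":0,"tz":1,"spin":0}]'>/dev/null&& python3 ok.py &&
python3 -m crank '[{"jaw":0,"tx":0,"ty":0,"tz":1,"spin":0},{"jaw":0,"tx":0,"ty":0,"tz":1,"spin":0}]'>/dev/null&& python3 ok.py &&
python3 -m crank '[{"jaw":0,"tx":0,"ty":0,"tz":0.6,"spin":0},{"jaw":0,"tx":0,"ty":0,"tz":0.6,"spin":0}]'>/dev/null&& python3 ok.py &&
python3 -m crank '[{"jaw":0,"tx":0,"ty":0,"tz":0.6,"spin":0},{"jaw":0,"tx":0,"ty":0,"tz":0.6,"spin":0}]'>/dev/null&& python3 ok.py &&
python3 -m crank '[{"jaw":0,"tx":0,"ty":0,"tz":0.6,"spin":0},{"jaw":0,"tx":0,"ty":0,"tz":0.6,"spin":0}]'>/dev/null&& python3 ok.py &&
python3 -m crank '[{"jaw":0,"tx":0,"ty":0,"tz":0.6,"spin":0},{"jaw":0,"tx":0,"ty":0,"tz":0.6,"spin":0}]'>/dev/null&& python3 ok.py &&
python3 -m crank '[{"jaw":0,"tx":0,"ty":0,"tz":0.6,"spin":0},{"jaw":0,"tx":0,"ty":0,"tz":0.6,"spin":0}]'>/dev/null&& python3 ok.py &&
python3 -m crank '[{"jaw":0,"tx":0,"ty":0,"tz":0.6,"spin":0},{"jaw":0,"tx":0,"ty":0,"tz":0.6,"spin":0}]'>/dev/null&& python3 ok.py
```

```text
29.23 0.7
28.27 0.8
27.29 -0.8
26.71 0.0
26.08 1.0
25.5 -0.1
24.9 0.3
24.31 -0.3
23.69 0.3
```

```bash

python3 -m crank '[{"jaw":0,"tx":0,"ty":0,"tz":0.6,"spin":0},{"jaw":0,"tx":0,"ty":0,"tz":0.6,"spin":0}]'>/dev/null&& python3 ok.py &&
python3 -m crank '[{"jaw":0,"tx":0,"ty":0,"tz":0.6,"spin":0},{"jaw":0,"tx":0,"ty":0,"tz":0.6,"spin":0}]'>/dev/null&& python3 ok.py &&
python3 -m crank '[{"jaw":0,"tx":0,"ty":0,"tz":0.6,"spin":0},{"jaw":0,"tx":0,"ty":0,"tz":0.6,"spin":0}]'>/dev/null&& python3 ok.py &&
python3 -m crank '[{"jaw":0,"tx":0,"ty":0,"tz":0.6,"spin":0},{"jaw":0,"tx":0,"ty":0,"tz":0.6,"spin":0}]'>/dev/null&& python3 ok.py &&
python3 -m crank '[{"jaw":0,"tx":0,"ty":0,"tz":0.6,"spin":0},{"jaw":0,"tx":0,"ty":0,"tz":0.6,"spin":0}]'>/dev/null&& python3 ok.py &&
python3 -m crank '[{"jaw":0,"tx":0,"ty":0,"tz":0.6,"spin":0},{"jaw":0,"tx":0,"ty":0,"tz":0.6,"spin":0}]'>/dev/null&& python3 ok.py &&
python3 -m crank '[{"jaw":0,"tx":0,"ty":0,"tz":0.6,"spin":0},{"jaw":0,"tx":0,"ty":0,"tz":0.6,"spin":0}]'>/dev/null&& python3 ok.py &&
python3 -m crank '[{"jaw":0,"tx":0,"ty":0,"tz":0.5,"spin":0},{"jaw":0,"tx":0,"ty":0,"tz":0.5,"spin":0}]'>/dev/null&& python3 ok.py &&
python3 -m crank '[{"jaw":0,"tx":0,"ty":0,"tz":0.5,"spin":0},{"jaw":0,"tx":0,"ty":0,"tz":0.5,"spin":0}]'>/dev/null&& python3 ok.py &&
python3 -m crank '[{"jaw":0,"tx":0,"ty":0,"tz":0.5,"spin":0},{"jaw":0,"tx":0,"ty":0,"tz":0.5,"spin":0}]'>/dev/null&& python3 ok.py &&
python3 -m crank '[{"jaw":0,"tx":0,"ty":0,"tz":0.5,"spin":0},{"jaw":0,"tx":0,"ty":0,"tz":0.5,"spin":0}]'>/dev/null&& python3 ok.py &&
python3 -m crank '[{"jaw":0,"tx":0,"ty":0,"tz":0.5,"spin":0},{"jaw":0,"tx":0,"ty":0,"tz":0.5,"spin":0}]'>/dev/null&& python3 ok.py
```

```text
23.08 0.6
22.49 0.5
21.89 -0.5
21.3 0.2
20.67 0.1
20.08 1.1
19.5 0.3
19.0 0.7
18.5 -0.3
17.99 -0.3
17.49 -0.1
16.97 0.1
```

```bash

python3 -m crank '[{"jaw":0,"tx":0,"ty":0,"tz":0.4,"spin":0},{"jaw":0,"tx":0,"ty":0,"tz":0.4,"spin":0}]'>/dev/null&& python3 ok.py &&
python3 -m crank '[{"jaw":0,"tx":0,"ty":0,"tz":0.4,"spin":0},{"jaw":0,"tx":0,"ty":0,"tz":0.4,"spin":0}]'>/dev/null&& python3 ok.py &&
python3 -m crank '[{"jaw":0,"tx":0,"ty":0,"tz":0.4,"spin":0},{"jaw":0,"tx":0,"ty":0,"tz":0.4,"spin":0}]'>/dev/null&& python3 ok.py &&
python3 -m crank '[{"jaw":0,"tx":0,"ty":0,"tz":0.4,"spin":0},{"jaw":0,"tx":0,"ty":0,"tz":0.4,"spin":0}]'>/dev/null&& python3 ok.py &&
python3 -m crank '[{"jaw":0,"tx":0,"ty":0,"tz":0.4,"spin":0},{"jaw":0,"tx":0,"ty":0,"tz":0.4,"spin":0}]'>/dev/null&& python3 ok.py &&
python3 -m crank '[{"jaw":0,"tx":0,"ty":0,"tz":0.4,"spin":0},{"jaw":0,"tx":0,"ty":0,"tz":0.4,"spin":0}]'>/dev/null&& python3 ok.py &&
python3 -m crank '[{"jaw":0,"tx":0,"ty":0,"tz":0.4,"spin":0},{"jaw":0,"tx":0,"ty":0,"tz":0.4,"spin":0}]'>/dev/null&& python3 ok.py &&
python3 -m crank '[{"jaw":0,"tx":0,"ty":0,"tz":0.4,"spin":0},{"jaw":0,"tx":0,"ty":0,"tz":0.4,"spin":0}]'>/dev/null&& python3 ok.py &&
python3 -m crank '[{"jaw":0,"tx":0,"ty":0,"tz":0.4,"spin":0},{"jaw":0,"tx":0,"ty":0,"tz":0.4,"spin":0}]'>/dev/null&& python3 ok.py &&
python3 -m crank '[{"jaw":0,"tx":0,"ty":0,"tz":0.4,"spin":0},{"jaw":0,"tx":0,"ty":0,"tz":0.4,"spin":0}]'>/dev/null&& python3 ok.py &&
python3 -m crank '[{"jaw":0,"tx":0,"ty":0,"tz":0.4,"spin":0},{"jaw":0,"tx":0,"ty":0,"tz":0.4,"spin":0}]'>/dev/null&& python3 ok.py &&
python3 -m crank '[{"jaw":0,"tx":0,"ty":0,"tz":0.4,"spin":0},{"jaw":0,"tx":0,"ty":0,"tz":0.4,"spin":0}]'>/dev/null&& python3 ok.py; python3 -c "from rig import bot;s=bot.read_state();print(s['time_s'],s['ft_force'],s['wrist_torque'])"
```

```text
16.61 -0.1
16.21 0.1
15.81 -0.0
15.38 -0.1
15.18 3.1
19.375 [-0.74942882 -0.59279259  3.07519934] [-0.09998408  0.03029038 -0.03124713]
```

Contact at TCP z ≈ 15.2, so the tips sit 28 mm behind the TCP. Next I build up to about 11 N.

```bash

python3 -m crank '[{"jaw":0,"tx":0,"ty":0,"tz":0.3,"spin":0},{"jaw":0,"tx":0,"ty":0,"tz":0.3,"spin":0},{"jaw":0,"tx":0,"ty":0,"tz":0.3,"spin":0}]'|sed -n '2p;4p'
```

```text
tool_pos: [539.1, 66.9, 15.2]
ft_force: [-1.5, -0.8, 5.9]
```

```bash

python3 -m crank '[{"jaw":0,"tx":0,"ty":0,"tz":0.4,"spin":0},{"jaw":0,"tx":0,"ty":0,"tz":0.4,"spin":0},{"jaw":0,"tx":0,"ty":0,"tz":0.4,"spin":0}]'|sed -n '2p;4p'
```

```text
tool_pos: [539.3, 66.9, 15.1]
ft_force: [-3.1, -1.2, 9.2]
```

```bash

python3 -m crank '[{"jaw":0,"tx":0.5,"ty":0,"tz":0.15,"spin":0},{"jaw":0,"tx":1.5,"ty":0,"tz":0.15,"spin":0},{"jaw":0,"tx":3,"ty":0,"tz":0.15,"spin":0},{"jaw":0,"tx":4.5,"ty":0,"tz":0.15,"spin":0},{"jaw":0,"tx":6,"ty":0,"tz":0.15,"spin":0}]'|sed -n '1,2p;4p'; cat > look.py <<'E'
import sys
from h import *
f,M,s=grab('wrist')
bx,E,g=meas(f,M)
t=proj(f,M,[[540,138.8,40]])[0];r=int(t[1]);L=[]
for u in range(bx[0]-14,bx[0]-8) if 'g' in sys.argv else range(bx[0],bx[0]+bx[2]):
    c=g[r-8:r+9,u]; w=np.clip(np.median(c)-15-c,0,None)
    if w.sum()>0: L.append((u,r-8+(w*np.arange(17)).sum()/w.sum()))
Ew=ray(f,M,E,43);q=np.polyfit(Ew[:,0],Ew[:,1],1);e=np.polyval(q,539)
print(bx,'edge',e,np.degrees(q[0]))
if L:
    Lw=ray(f,M,L,40);p=np.polyfit(Lw[:,0],Lw[:,1],1);l=np.median(Lw[:,1]-q[0]*(Lw[:,0]-539)); print('line',l,np.degrees(p[0]),'to go',l-e)
print(s['tool_pos'],s['ft_force'],s['time_s'])
E
python3 look.py
```

```text
time_s: 20.75
tool_pos: [540.6, 71.5, 15.1]
ft_force: [-0.1, -2.8, 7.9]
(248, 207, 136, 60) edge 108.78539024902395 -1.3678438560280193
line 138.77225387184046 -0.9871777614628392 to go 29.986863622816514
[540.56  71.45  15.13] [-0.15 -2.77  7.94] 20.75
```

```bash

python3 -m crank '[{"jaw":0,"tx":0,"ty":0,"tz":0.3,"spin":0},{"jaw":0,"tx":0.5,"ty":0,"tz":0.35,"spin":0},{"jaw":0,"tx":1.5,"ty":0,"tz":0.35,"spin":0},{"jaw":0,"tx":3,"ty":0,"tz":0.35,"spin":0},{"jaw":0,"tx":4.5,"ty":0,"tz":0.35,"spin":0},{"jaw":0,"tx":5,"ty":0,"tz":0.35,"spin":0}]'|sed -n '1,2p;4p'; 
python3 look.py
```

```text
time_s: 21.55
tool_pos: [540.8, 76.1, 15.1]
ft_force: [-0.8, -5.7, 12.2]
(247, 208, 137, 59) edge 112.62911456738667 -1.2923989583182733
line 138.79904750030647 -1.0000142206060447 to go 26.169932932919806
[540.78  76.07  15.1 ] [-0.8  -5.67 12.19] 21.55
```

```bash

python3 -m crank '[{"jaw":0,"tx":1,"ty":0,"tz":0,"spin":0},{"jaw":0,"tx":2.5,"ty":0,"tz":0,"spin":0},{"jaw":0,"tx":4,"ty":0,"tz":0,"spin":0},{"jaw":0,"tx":5.5,"ty":0,"tz":0,"spin":0},{"jaw":0,"tx":7,"ty":0,"tz":0,"spin":0},{"jaw":0,"tx":8,"ty":0,"tz":0,"spin":0}]'|sed -n '1,2p;4p'; 
python3 look.py
```

```text
time_s: 22.35
tool_pos: [541.1, 84.1, 15.1]
ft_force: [-0.7, -5.5, 10.1]
(247, 209, 136, 58) edge 120.59464824475282 -1.0966737335910364
line 138.79663401765345 -1.0050435687065518 to go 18.201985772900628
[541.05  84.11  15.13] [-0.68 -5.47 10.06] 22.35
```

Carrying cleanly at 10 N (8.0 mm moved).

```bash

python3 -m crank '[{"jaw":0,"tx":1.5,"ty":0,"tz":0.1,"spin":0},{"jaw":0,"tx":3,"ty":0,"tz":0.1,"spin":0},{"jaw":0,"tx":4.5,"ty":0,"tz":0.1,"spin":0},{"jaw":0,"tx":6,"ty":0,"tz":0.1,"spin":0},{"jaw":0,"tx":7.5,"ty":0,"tz":0.1,"spin":0},{"jaw":0,"tx":9,"ty":0,"tz":0.1,"spin":0},{"jaw":0,"tx":10,"ty":0,"tz":0.1,"spin":0}]'|sed -n '1,2p;4p'; 
python3 look.py
```

```text
time_s: 23.28
tool_pos: [541.2, 94.1, 15.1]
ft_force: [-0.7, -5.0, 11.7]
(247, 209, 136, 58) edge 130.47255765099396 -1.076232346806097
line 138.82698760888195 -0.9031238340531809 to go 8.354429957887987
[541.24  94.06  15.09] [-0.72 -5.03 11.7 ] 23.275
```

```bash

python3 -m crank '[{"jaw":0,"tx":1.5,"ty":0,"tz":0,"spin":0},{"jaw":0,"tx":3,"ty":0,"tz":0,"spin":0},{"jaw":0,"tx":4.5,"ty":0,"tz":0,"spin":0},{"jaw":0,"tx":5.5,"ty":0,"tz":0,"spin":0},{"jaw":0,"tx":6.5,"ty":0,"tz":0,"spin":0},{"jaw":0,"tx":6.5,"ty":0,"tz":0,"spin":0}]'|sed -n '1,2p;4p'; 
python3 look.py; python3 - <<'E'
from h import *
f,M,s=grab('wrist'); im=f['image']
cv2.imwrite('pics/w4.png',cv2.resize(im[170:240,215:415],None,fx=4,fy=4,interpolation=0))
print(M[:3,3])
hsv=cv2.cvtColor(im,cv2.COLOR_BGR2HSV)
for v in range(186,224): print(v,im[v,300:330].mean(0).round(),hsv[v,300:330,1].mean().round(), 'guide',im[v,238:245].mean(0).round()[1], ray(f,M,[[315,v]],40)[0,1].round(2))
E
```

```text
time_s: 24.08
tool_pos: [541.3, 100.8, 15.1]
ft_force: [-0.8, -4.7, 11.9]
(247, 209, 136, 58) edge 137.16335404866797 -0.9352928039283629
line 137.05837826670785 -0.9285682508098001 to go -0.10497578196012114
[541.33 100.76  15.09] [-0.77 -4.7  11.86] 24.075
[541.67 169.4  200.59]
186 [235. 237. 238.] 3.0 guide 208.0 146.49
187 [235. 237. 238.] 3.0 guide 206.0 146.06
188 [234. 237. 238.] 4.0 guide 204.0 145.62
189 [234. 237. 238.] 3.0 guide 204.0 145.19
190 [234. 237. 238.] 3.0 guide 205.0 144.75
191 [234. 237. 238.] 4.0 guide 205.0 144.32
192 [234. 237. 238.] 3.0 guide 203.0 143.88
193 [234. 237. 238.] 3.0 guide 202.0 143.44
194 [234. 236. 238.] 3.0 guide 203.0 143.0
195 [234. 236. 238.] 3.0 guide 204.0 142.56
196 [234. 236. 238.] 3.0 guide 204.0 142.12
197 [234. 236. 238.] 3.0 guide 203.0 141.68
198 [234. 236. 238.] 3.0 guide 202.0 141.24
199 [234. 237. 238.] 3.0 guide 202.0 140.8
200 [234. 236. 238.] 3.0 guide 203.0 140.36
201 [224. 226. 228.] 4.0 guide 198.0 139.91
202 [165. 169. 171.] 8.0 guide 171.0 139.47
203 [103. 105. 107.] 11.0 guide 126.0 139.03
204 [132. 135. 137.] 9.0 gu
[... 179 characters left out ...]
de 197.0 136.8
209 [ 84. 105. 144.] 105.0 guide 197.0 136.35
210 [ 71. 102. 154.] 137.0 guide 198.0 135.9
211 [ 72. 104. 157.] 139.0 guide 199.0 135.45
212 [ 72. 104. 157.] 139.0 guide 199.0 135.0
213 [ 71. 104. 157.] 139.0 guide 197.0 134.55
214 [ 71. 104. 156.] 140.0 guide 196.0 134.1
215 [ 70. 103. 156.] 141.0 guide 197.0 133.65
216 [ 70. 103. 156.] 141.0 guide 197.0 133.2
217 [ 69. 102. 156.] 142.0 guide 197.0 132.74
218 [ 69. 102. 155.] 142.0 guide 196.0 132.29
219 [ 68. 102. 155.] 143.0 guide 195.0 131.84
220 [ 68. 101. 155.] 143.0 guide 196.0 131.38
221 [ 68. 101. 155.] 143.0 guide 197.0 130.93
222 [ 67. 101. 154.] 144.0 guide 197.0 130.47
223 [ 67. 100. 154.] 145.0 guide 196.0 130.01
```

View pics/w4.png

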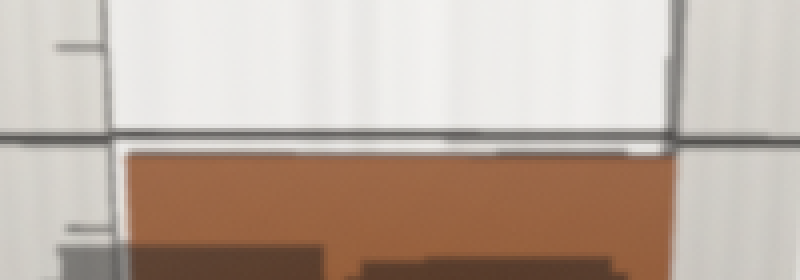

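The crop shows the line at row 203.4, about 1.9 mm beyond the strip's edge. The edge's front foot is at row 207.6, and it is parallel to the line.

```bash

python3 -m crank '[{"jaw":0,"tx":0.7,"ty":0,"tz":0,"spin":0},{"jaw":0,"tx":1.4,"ty":0,"tz":0,"spin":0},{"jaw":0,"tx":1.7,"ty":0,"tz":0,"spin":0},{"jaw":0,"tx":1.7,"ty":0,"tz":0,"spin":0}]'|sed -n '1,2p;4p'; 
cat > fine.py <<'E'
from h import *
f,M,s=grab('wrist'); im=f['image'].astype(float)
x0=540
for name,cols in (('guideL',range(222,240)),('strip',range(262,370)),('guideR',range(390,408))):
    us=[];out=[]
    for v in range(190,226):
        out.append((v,im[v,cols.start:cols.stop,1].mean(),ray(f,M,[[(cols.start+cols.stop-1)/2,v]],43 if 'g' in name else 40)[0][:2]))
    if 'g' in name:
        g=np.array([o[1] for o in out]); w=np.clip(np.median(g)-20-g,0,None); v=190+(w*np.arange(len(g))).sum()/w.sum()
        p=ray(f,M,[[(cols.start+cols.stop-1)/2,v]],43)[0]; print(name,v.round(2),p)
    else:
        for v,g,p in out:
            if 198<v<214: print(v,round(g),cv2.cvtColor(f['image'],cv2.COLOR_BGR2HSV)[v,300:330,1].mean().round(),p)
print(s['tool_pos'],s['ft_force'],M[:3,3])
E
python3 fine.py
```

```text
time_s: 24.68
tool_pos: [541.4, 102.3, 15.1]
ft_force: [-0.8, -4.1, 11.8]
guideL 208.12 [504.26 139.4   43.  ]
199 236 4.0 [540.93 142.32]
200 236 3.0 [540.92 141.88]
201 236 3.0 [540.91 141.44]
202 236 3.0 [540.91 140.99]
203 236 3.0 [540.9  140.55]
204 233 4.0 [540.89 140.1 ]
205 208 7.0 [540.89 139.66]
206 145 8.0 [540.88 139.21]
207 84 27.0 [540.87 138.77]
208 72 101.0 [540.87 138.32]
209 90 131.0 [540.86 137.87]
210 101 137.0 [540.85 137.42]
211 104 139.0 [540.85 136.97]
212 104 139.0 [540.84 136.52]
213 103 140.0 [540.83 136.07]
guideR 208.5 [576.7  138.19  43.  ]
[541.38 102.34  15.11] [-0.75 -4.12 11.78] [541.74 170.96 200.59]
```

Edge is now about 0.2–0.3 mm short. I'll nudge it, then lift straight off.

```bash

python3 -m crank '[{"jaw":0,"tx":0.2,"ty":0,"tz":0,"spin":0},{"jaw":0,"tx":0.2,"ty":0,"tz":0,"spin":0},{"jaw":0,"tx":0.2,"ty":0,"tz":-1,"spin":0},{"jaw":0,"tx":0,"ty":0,"tz":-5,"spin":0},{"jaw":0,"tx":-20,"ty":0,"tz":-60,"spin":0},{"jaw":0,"tx":-40,"ty":0,"tz":-120,"spin":0},{"jaw":0,"tx":-60,"ty":0,"tz":-180,"spin":0},{"jaw":0,"tx":-60,"ty":0,"tz":-220,"spin":0},{"jaw":0,"tx":-60,"ty":0,"tz":-220,"spin":0},{"jaw":0,"tx":-60,"ty":0,"tz":-220,"spin":0}]'|sed -n '1,2p;4p'; python3 - <<'E'
from h import *
f,M,s=grab('wrist'); im=f['image']; hsv=cv2.cvtColor(im,cv2.COLOR_BGR2HSV)
np.savez('w5.npz',image=im,depth=f['depth'],K=f['K'],M=M)
t=proj(f,M,[[540,138.8,40],[504,139.4,43],[577,138.2,43],[516,139,43],[563,139,43]]);print(t,M[:3,3])
v0=int(t[0,1]);a,b=int(t[3,0]),int(t[4,0])
for v in range(v0-6,v0+8): print(v,im[v,a:b].mean(0).round(),hsv[v,a:b,1].mean().round(),[ray(f,M,[[t[0,0],v]],z)[0,1].round(2) for z in(40,43)])
print(s['tool_pos'])
# lever in scene: depth cloud near the grip
f,M,s=grab('scene');d=f['depth'];K=np.array(f['K']);v,u=np.mgrid[0:480,0:640]
P=np.stack([(u-K[0,2])/K[0,0]*d,(v-K[1,2])/K[1,1]*d,d],-1)@M[:3,:3].T+M[:3,3]
c=(d>0)&(abs(P[...,0]-538)<30)&(P[...,1]<-85)&(P[...,1]>-175)&(P[...,2]>112)&(P[...,2]<225)
for y in range(-170,-84,8):
    k=c&(abs(P[...,1]-y)<4)
    if k.sum()>1: print('lever',y,k.sum(),P[k].mean(0),P[k][:,2].max())
cv2.imwrite('pics/s4.png',cv2.resize(f['image'][190:290,240:390],None,fx=5,fy=5,interpolation=2))
E
```

```text
time_s: 25.98
tool_pos: [538.1, 44.0, 233.0]
ft_force: [0.2, -0.8, -0.0]
[[318.48 103.51]
 [280.89 103.1 ]
 [357.12 103.45]
 [293.43 103.38]
 [342.51 102.75]] [539.07 112.17 418.68]
97 [248. 249. 250.] 2.0 [np.float64(144.75), np.float64(144.49)]
98 [248. 249. 250.] 2.0 [np.float64(143.84), np.float64(143.59)]
99 [248. 249. 250.] 2.0 [np.float64(142.93), np.float64(142.68)]
100 [248. 249. 250.] 2.0 [np.float64(142.01), np.float64(141.78)]
101 [249. 250. 250.] 1.0 [np.float64(141.1), np.float64(140.87)]
102 [243. 244. 245.] 2.0 [np.float64(140.19), np.float64(139.96)]
103 [201. 209. 220.] 23.0 [np.float64(139.27), np.float64(139.06)]
104 [134. 157. 196.] 80.0 [np.float64(138.35), np.float64(138.15)]
105 [106. 141. 198.] 119.0 [np.float64(137.44), np.float64(137.24)]
106 [102. 141. 200.] 125.0 [np.float64(136.52), np.float64(136.32)]
107 [102. 141. 200.] 125.0 [np.float64(135.6), np.float64(135.41)]
108 [102. 141. 200.] 125.0 [np.float64(134.68), np.float64(134.5)]
109 [102. 140. 200.] 125.0 [np.float64(133.75), np.float64(133.58)]
110 [102. 140. 200.] 125.0 [np.float64(132.83), np.float64(132.67)]
[538.12  43.98 233.04]
lever -154 17 [ 537.7  -152.27  181.83] 187.14238495514996
lever -146 30 [ 540.62 -146.66  183.34] 189.0552853145076
lever -138 16 [ 546.65 -137.89  173.9 ] 185.22538261353498
lever -130 10 [ 546.16 -129.34  165.24] 176.4116689958289
lever -122 9 [ 544.47 -123.15  162.6 ] 171.6355053302326
lever -114 7 [ 544.1  -112.85  150.89] 161.4746447427409
lever -106 5 [ 544.45 -105.12  142.17] 145.31190209301985
lever -98 6 [542.21 -97.39 136.2 ] 139.14798619996031
lever -90 7 [543.39 -89.55 126.9 ] 134.17094404139948
```

The strip's edge now sits on the line: in this view the edge is at about 138.5–139.1 and the line at 138.8. The lever is raised at about 0.75 rad, with its pivot at y ≈ −66. I'll move over the lever, then press it down along its arc.

```bash

python3 -m crank '[{"jaw":0,"tx":-55,"ty":-1,"tz":0,"spin":0},{"jaw":0,"tx":-110,"ty":-1,"tz":0,"spin":0},{"jaw":0,"tx":-160,"ty":-1,"tz":0,"spin":0},{"jaw":0,"tx":-174,"ty":-1,"tz":15,"spin":0},{"jaw":0,"tx":-174,"ty":-1,"tz":45,"spin":0},{"jaw":0,"tx":-174,"ty":-1,"tz":62,"spin":0},{"jaw":0,"tx":-174,"ty":-1,"tz":62,"spin":0}]'|sed -n '1,2p;4p'
```

```text
time_s: 26.95
tool_pos: [534.3, -128.3, 170.0]
ft_force: [-0.4, -0.0, 0.7]
```

```bash

python3 -m crank '[{"jaw":0,"tx":-2,"ty":0,"tz":8,"spin":0},{"jaw":0,"tx":-4,"ty":0,"tz":14,"spin":0},{"jaw":0,"tx":-6,"ty":0,"tz":20,"spin":0},{"jaw":0,"tx":-9,"ty":0,"tz":26,"spin":0},{"jaw":0,"tx":-11,"ty":0,"tz":31,"spin":0},{"jaw":0,"tx":-11,"ty":0,"tz":31,"spin":0}]'|sed -n '1,2p;4p'; python3 - <<'E'
from h import *
f,M,s=grab('scene')
cv2.imwrite('pics/s5.png',cv2.resize(f['image'][180:300,240:400],None,fx=5,fy=5,interpolation=2))
E
```

```text
time_s: 27.7
tool_pos: [535.1, -141.1, 140.2]
ft_force: [0.8, -0.0, 0.4]
```

View pics/s5.png

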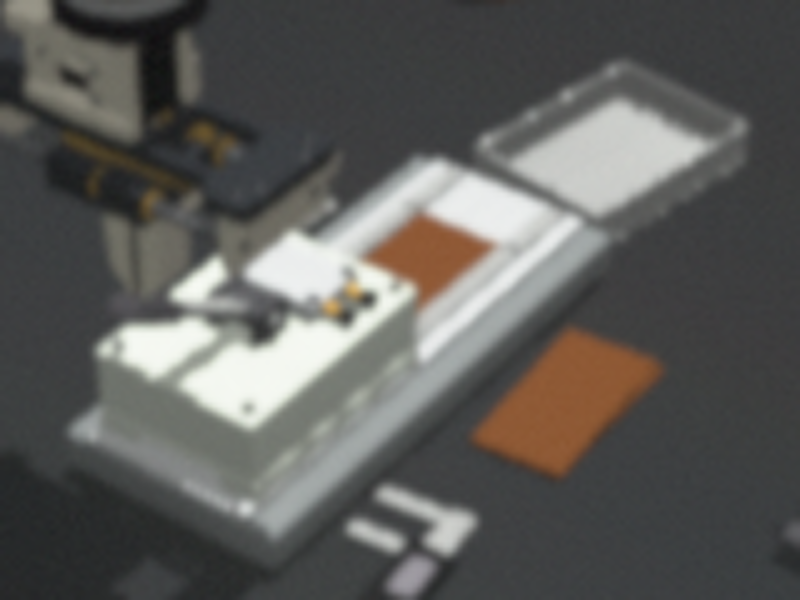

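The fingers are on the grey grip (≈(125, 300) in the crop). It sits lower in the frame than before, so the lever has begun to follow. I continue along the arc.

```bash

python3 -m crank '[{"jaw":0,"tx":-3,"ty":0,"tz":6,"spin":0},{"jaw":0,"tx":-6,"ty":0,"tz":12,"spin":0},{"jaw":0,"tx":-9,"ty":0,"tz":17,"spin":0},{"jaw":0,"tx":-12,"ty":0,"tz":23,"spin":0},{"jaw":0,"tx":-15,"ty":0,"tz":29,"spin":0},{"jaw":0,"tx":-17,"ty":0,"tz":34,"spin":0}]'|sed -n '1,2p;4p'
python3 -m crank '[{"jaw":0,"tx":-1,"ty":0,"tz":5,"spin":0},{"jaw":0,"tx":-2,"ty":0,"tz":10,"spin":0},{"jaw":0,"tx":-3,"ty":0,"tz":15,"spin":0},{"jaw":0,"tx":-3,"ty":0,"tz":15,"spin":0}]'|sed -n '1,2p;4p'
```

```text
time_s: 28.5
tool_pos: [535.2, -157.3, 106.2]
ft_force: [-0.3, 1.9, 0.9]
time_s: 29.0
tool_pos: [535.0, -161.3, 91.3]
ft_force: [-0.5, -0.2, -0.7]
```

```bash

python3 -m crank '[{"jaw":0,"tx":0,"ty":0,"tz":1,"spin":0},{"jaw":0,"tx":0,"ty":0,"tz":2,"spin":0},{"jaw":0,"tx":0,"ty":0,"tz":3,"spin":0},{"jaw":0,"tx":0,"ty":0,"tz":3,"spin":0}]'|sed -n '2p;4p'
```

```text
tool_pos: [535.1, -161.8, 88.8]
ft_force: [-0.9, -2.4, 4.1]
```

```bash

python3 -m crank '[{"jaw":0,"tx":0,"ty":0,"tz":1,"spin":0},{"jaw":0,"tx":0,"ty":0,"tz":1,"spin":0}]'|sed -n '2p;4p'
```

```text
tool_pos: [535.3, -161.4, 87.8]
ft_force: [-0.6, -1.7, 3.2]
```

```bash

python3 -m crank '[{"jaw":0,"tx":0,"ty":0,"tz":1,"spin":0},{"jaw":0,"tx":0,"ty":0,"tz":1,"spin":0}]'|sed -n '2p;4p'
```

```text
tool_pos: [535.4, -161.3, 87.1]
ft_force: [-2.2, -2.5, 7.5]
```

Now near the stop (tip ≈ 115). I press until the force rises firmly.

```bash

python3 -m crank '[{"jaw":0,"tx":0,"ty":0,"tz":0.8,"spin":0},{"jaw":0,"tx":0,"ty":0,"tz":0.8,"spin":0}]'|sed -n '2p;4p'
```

```text
tool_pos: [535.5, -161.3, 87.0]
ft_force: [-4.6, -2.9, 12.7]
```

```bash

python3 -m crank '[{"jaw":0,"tx":0,"ty":0,"tz":0.6,"spin":0},{"jaw":0,"tx":0,"ty":0,"tz":0.6,"spin":0}]'|sed -n '2p;4p'
```

```text
tool_pos: [535.5, -161.3, 86.9]
ft_force: [-5.6, -2.5, 17.4]
```

Hard stop reached. I lift off and go back over the table to check.

```bash

python3 -m crank '[{"jaw":0,"tx":0,"ty":0,"tz":-3,"spin":0},{"jaw":0,"tx":0,"ty":0,"tz":-40,"spin":0},{"jaw":0,"tx":0,"ty":0,"tz":-100,"spin":0},{"jaw":0,"tx":40,"ty":0,"tz":-150,"spin":0},{"jaw":0,"tx":100,"ty":0,"tz":-150,"spin":0},{"jaw":0,"tx":160,"ty":0,"tz":-150,"spin":0},{"jaw":0,"tx":205,"ty":0,"tz":-150,"spin":0},{"jaw":0,"tx":205,"ty":0,"tz":-150,"spin":0},{"jaw":0,"tx":205,"ty":0,"tz":-150,"spin":0}]'|sed -n '1,2p;4p'; python3 - <<'E'
from h import *
f,M,s=grab('wrist'); im=f['image']; hsv=cv2.cvtColor(im,cv2.COLOR_BGR2HSV)
t=proj(f,M,[[540,138.8,40],[516,139,43],[563,139,43]]);print(t,M[:3,3])
v0=int(t[0,1]);a,b=int(t[1,0]),int(t[2,0])
for v in range(v0-3,v0+5): print(v,im[v,a:b].mean(0).round(),hsv[v,a:b,1].mean().round(),ray(f,M,[[t[0,0],v]],43)[0,1].round(2))
f,M,s=grab('scene');d=f['depth'];K=np.array(f['K']);v,u=np.mgrid[0:480,0:640]
P=np.stack([(u-K[0,2])/K[0,0]*d,(v-K[1,2])/K[1,1]*d,d],-1)@M[:3,:3].T+M[:3,3]
c=(d>0)&(abs(P[...,0]-535)<10)&(P[...,2]>100)&(P[...,2]<225)
for y in range(-186,-84,12):
    k=c&(abs(P[...,1]-y)<6)
    if k.sum()>1: print('lever',y,k.sum(),P[k].mean(0),P[k][:,2].max())
E
```

```text
time_s: 31.62
tool_pos: [537.5, 44.3, 234.8]
ft_force: [-0.4, -0.8, 0.1]
[[319.11 104.12]
 [294.19 103.97]
 [343.02 103.38]] [538.38 112.35 420.45]
101 [249. 250. 251.] 2.0 141.44
102 [248. 249. 250.] 1.0 140.53
103 [236. 238. 240.] 4.0 139.61
104 [180. 192. 210.] 37.0 138.7
105 [121. 148. 194.] 96.0 137.78
106 [104. 142. 200.] 122.0 136.87
107 [104. 143. 203.] 124.0 135.95
108 [104. 143. 203.] 124.0 135.03
lever -186 13 [ 537.16 -181.52  107.65] 112.15076927463565
lever -174 28 [ 535.67 -174.46  111.61] 115.32881891955901
lever -162 20 [ 537.72 -162.1   112.54] 116.64309776720472
lever -150 19 [ 537.29 -150.45  112.97] 116.52374758071323
lever -138 13 [ 537.14 -138.39  110.73] 114.01445668342012
lever -126 21 [ 538.69 -126.24  108.37] 113.36495269518798
lever -114 20 [ 538.45 -114.11  108.73] 113.6486663846672
lever -102 19 [ 538.78 -102.18  108.68] 112.9665952553894
lever -90 13 [537.25 -90.29 109.37] 111.63133076762279
```

```bash
python3 -c "from rig import order;print(order.close_job())"
```

```text
the job is handed in; nothing more can be done
None
```

I drew the strip out until its edge lay on the scribed line (within about 0.4 mm by the camera). I then pushed the hold-down lever down to its stop, let go and handed the job in at about 32 s; fingertip force readings on the sheet peaked at 12 N.

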